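Put the washed basket and rinse beaker up to drain

ROBOT

A 7-joint arm with a two-finger parallel gripper is mounted at the origin on the work surface. World frame = base frame: x ahead of the robot, y to its left, z up, the work surface at z = 0. Lengths are in m, angles in rad, forces in N, time in s.
With the tool pointing down it reaches from about 0.4 to 0.85 m from the base axis. Payload 4.5 kg.
Tool frame: the origin (TCP) lies midway between the tips of the shut fingers; the grasp point (between the pads) lies 19 mm behind it; z points along the fingers, y is the line along which they close (so a half turn about z gives the same grasp; the last joint's range is limited). The gripper opens to 88 mm and grips with 3 to 60 N. Pads are 18 mm wide; open, the fingers measure 123 mm over their backs; the gripper's body (75 mm by 187 mm) begins 45 mm behind the grasp point.
Start: joints at [1.257, 0.689, -0.195, 1.565, 0.157, 0.902, -0.215], TCP at [0.213, -0.588, 0.239] pointing down, gripper open.
Joint ranges: [-3.01, 3.01], [-0.46, 2.08], [-1.47, 1.51], [0.13, 2.56], [-1, 4.14], [0.04, 2.09], [-2.66, 2.66]. Speed limits (rad/s): [2.57, 2.57, 3.14, 3.14, 3.14, 3.14, 3.14].

INTERFACE

Orientations are given as a unit quaternion [x, y, z, w].
In Python, from plant import sensors, eyes, finish_job gives the robot as it stands.
- The arm moves only by the tool send_rows, never from a script. Its argument "rows" is text: rows parted by semicolons, each of 4 numbers parted by spaces: the shift along the tool's x, y, z normalised to -1 to 1, where 1 is 30 cm, then the turn about the tool's z normalised to -1 to 1, where 1 is 2 pi rad. A call has 1 to 10 rows; each row is the pose to reach, as a shift and turn from the pose commanded when the call began, along the tool's axes at that moment, turning the shorter way round; what a row does not reach only later rows make up. A row lasts 1/12 s, in which the tool goes at most 41.7 mm and 7.16 degrees, less where a joint would pass 70% of its speed; a pose out of reach is approached as far as the arm can. A call with a number of a shift or a turn outside -1 to 1 is refused whole. A call with a gripper value outside its range is refused whole. "jaw" is the closure, from -1 (fully open) to 1 (shut), set as the call begins (left out, the last holds). The fingers move at their own pace and stop on an object; "force" is the grip in N (left out, the last holds). Time passes only in rows, so rows that repeat a pose let the fingers close. It gives the time, the measured TCP pose, the force, the opening and the grip force at its end, in the units of the state.
- sensors.get_state(): the state, without advancing time (a new reading comes with each control period).
- eyes.snapshot(name): name is "scene" or "side" or "wrist"; returns (picture, depth): 480x640x3 uint8, red, green, blue; 480x640 float32, m along the optical axis (not along the pixel's ray), 0 where there is no reading.
- eyes.calibration(name): a dict with "fov_y" (degrees; the focal length in pixels is half the picture's height over the tangent of half this angle, whatever the lens; pixels are square), "cx", "cy" (the principal point, pixels), "dist_coeffs" ([k1, k2, p1, p2, k3] as OpenCV has them; the pictures are not rectified), "world_from_camera" (4x4, takes a point from camera to world coordinates). Camera axes: x right, y down, z forward; pixel columns grow to the right and rows downward; lengths in m; the calibration is good to about 2 mm. A picture is of the moment at which its call begins: read the wrist's pose just before it. calibration takes no time and is no camera call; for the wrist camera it gives the pose at the moment of the call.
- finish_job(): hands the job in; it is judged then, once.
The state is a dict: "clock": time; "q": joint angles; "qd": joint speeds; "joint_torque": joint torques, N m; "tool_pos": TCP position; "eef_rot": TCP orientation; "contact_force": force on the tool from outside, world axes, zero at the start; "moment": the same for the moment, N m; "opening": opening from 0.0 (shut) to 1.0 (fully open); "finger_force": force on a finger pad.
Only numpy, scipy, OpenCV 4.12 (cv2) and the standard library are available. Lean on these libraries where they do the work, as an engineer would, in place of code of your own. Each camera call takes 0.05 s, during which the arm holds its last target. There are 200 camera calls.

TASK

The board-cleaning job is finished: lift the parts basket out of the drained cleaning tank and hang it by its handle on the orange double hook, so that it hangs freely from both prongs. Take the white rinse beaker from its sloping cradle and put it upside down over the yellow drying peg, rim all the way down on the black disc. Leave the power supply and the multimeter where they are.

Things in the scene. Friction and masses are not known exactly. Their poses are not given: they have to be found in the camera images.
- cleaner: Fixed open steel ultrasonic cleaning tank, empty, 180 (x) x 250 (y) x 110 mm high; walls 14 mm thick, inner floor 30 mm above the bench. Origin: centre of its underside on the bench; y is its long side.
- basket: Loose steel wire basket with two dark heatsinks fixed in it, 90 (x) x 130 (y) x 55 mm high, about 250 g, on the tank's floor. Rigid arched handle of 8 mm bar in its y-z plane: posts at y = +-66 mm at the short ends, straight top bar along y from -50 to +50 mm, 150 mm above the underside. Origin: centre of the underside, z up.
- basket_grip (a point): Centre of the handle's top bar (150 mm above the basket's underside); here the bar wears a blue grip, 14 x 14 mm in section and 30 mm long (along the basket's y). Axes as the basket's.
- stand: Fixed draining stand: dark base 210 x 160 mm with a low white drip tray (top 30 mm above the bench), an upright 18 mm post at x = +90 mm and the orange double hook. Origin: on the bench under the place where the handle bar should rest; the hook points to the stand's -x.
- hook_rest (a point): Where the handle bar's centre should rest, 223 mm above the bench; axes as the stand's. Two level prongs (8 mm rods) at y = +-32 mm, tops 4 mm below this point, run from the post (x = +90 mm) to x = -35 mm, then turn up to tips at x = -48 mm, 19 mm above this point. The bar lies along y across both, anywhere from tips to post; fingers fit in the 56 mm gap.
- beaker: Loose straight plastic beaker, white, blue band at its closed end: 60 mm outside diameter, 54 mm inside, 95 mm long, bottom 4 mm thick, about 90 g. Origin: centre of the outer face of the closed end; z runs along its axis to the open mouth. It starts lying in the cradle, mouth 30 degrees below level, towards the cradle's -x.
- beaker_mid (a point): On the beaker's axis, halfway (47.5 mm from either end).
- beaker_mouth (a point): Centre of the beaker's open rim.
- cradle: Fixed wire cradle for the beaker: base plate 150 (x) x 80 (y) x 8 mm, two 8 mm rods 40 mm apart that slope down 30 degrees towards its -x and end in upturned stops. The beaker's sides are free; its middle lies 95 mm above the bench. Origin: centre of the underside.
- peg: Fixed drying peg: black disc 110 mm in diameter, 15 mm thick, with an upright yellow peg 36 mm in diameter, its tapered top 90 mm above the bench. Origin: centre of the underside on the peg's axis, z up.
- peg_seat (a point): On the peg's axis at the disc's upper face, 15 mm above the bench: the beaker's rim centre belongs here.
- psu: Bystander: grey metal power supply with a fan, 85 x 150 x 40 mm. Origin: centre of the underside.
- meter: Bystander: yellow multimeter lying flat, 85 x 170 x 42 mm. Origin: centre of the underside.
Things that resemble listed ones, but are neither listed nor needed, are in the scene too. Leave any green or turquoise look-alike of the peg alone.

How it is judged:
At the end, for the whole second after the job is handed in: Basket at rest on both prongs: bar centre within 6 mm of resting height and 30 mm of the middle sideways, between tips and post, basket within 0.2 rad of level. Beaker at rest, inverted within 0.14 rad, rim centre within 15 mm of the peg axis and 5 mm of the disc (z of basket_grip in the frame of hook_rest between -0.006 and 0.006 m and x of basket_grip in the frame of hook_rest between -0.045 and 0.085 m and y of basket_grip in the frame of hook_rest between -0.03 and 0.03 m and angle between basket's own z axis and vertical below 0.2 rad and linear speed of basket below 0.05 m/s and contact force between basket and stand above 0.8 N and angle between beaker's own z axis and vertical above 3 rad and horizontal distance between beaker_mouth and peg_seat below 0.015 m and z of beaker_mouth in the frame of peg_seat below 0.005 m and linear speed of beaker below 0.03 m/s); the robot touches nothing.
It fails at once if the power supply is moved more than 30 mm (distance of psu from where it was at the start of the episode above 0.03 m).
It fails at once if the multimeter is moved more than 30 mm (distance of meter from where it was at the start of the episode above 0.03 m).
It also fails if it takes over 61 s, if anything falls off the work surface, if the arm or the gripper's body presses on something with over 40 N, if the wrist force passes 120 N, or if a joint passes its speed limit or range.

## Working session

There is one attempt and no reset: what is moved stays moved. The work goes in short steps, Python scripts to look and compute and a tool call to move; the robot and the scene stay as the last step left them, time stands still between calls to the robot, and variables do not carry over. Pictures are saved under pics/ and viewed, at most 13 in all, crops included, and the job is handed in when it is done.

Besides the shell and the picture viewer there is one more tool, called after "Request:" as name(argument=value, ...) on one line, values as JSON. send_rows: Moves the arm, as the interface text tells. Scaled input: -1 to 1 covers 30 cm each way for a shift and 2 pi rad each way for a turn. Its arguments: {"type":"object","properties":{"rows":{"type":"string"},"jaw":{"type":"number"},"force":{"type":"number"}},"required":["rows"]}

```bash
ls; mkdir -p pics
cat > h.py <<'E'
import numpy as np, cv2
from plant import sensors, eyes
from scipy.spatial.transform import Rotation as R
def cam(n):
    c=eyes.calibration(n); f=240/np.tan(np.radians(c["fov_y"])/2)
    K=np.array([[f,0,c["cx"]],[0,f,c["cy"]],[0,0,1]]); return K,np.array(c["dist_coeffs"],float),np.array(c["world_from_camera"])
def cloud(n,d):
    K,D,T=cam(n); v,u=np.mgrid[0:480,0:640]
    p=cv2.undistortPoints(np.stack([u,v],-1).reshape(-1,1,2).astype(float),K,D).reshape(480,640,2)
    P=np.dstack([p,np.ones((480,640))])*d[...,None]
    return P@T[:3,:3].T+T[:3,3]
def ray(n,u,v,z):
    K,D,T=cam(n); p=cv2.undistortPoints(np.array([[[u,v]]],float),K,D)[0,0]
    d=T[:3,:3]@np.r_[p,1]; o=T[:3,3]; return o+d*(z-o[2])/d[2]
def snap(n,name):
    im,d=eyes.snapshot(n); cv2.imwrite(f"pics/{name}.png",im[...,::-1]); np.save(f"pics/{name}.npy",d)
    np.savez(f"pics/{name}_c.npz",P=cloud(n,d),im=im); return im,d
E
python3 - <<'E'
from h import *
for n in("scene","side"):
    im,d=snap(n,n+"0"); K,D,T=cam(n); print(n,K[0,0],D,T.round(3).tolist(),(d>0).mean())
print(sensors.get_state())
E
```

```text
pics
scene 558.0546575669885 [-0.04340162  0.          0.          0.          0.        ] [[0.44, 0.709, -0.552, 1.333], [0.898, -0.349, 0.269, -0.498], [-0.002, -0.614, -0.79, 1.3], [0.0, 0.0, 0.0, 1.0]] 0.99611328125
side 551.3349892102707 [-0.14994496  0.          0.          0.          0.        ] [[0.997, -0.053, 0.056, 0.448], [-0.076, -0.54, 0.838, -1.352], [-0.014, -0.84, -0.542, 0.951], [0.0, 0.0, 0.0, 1.0]] 0.996064453125
{'clock': 0.1, 'q': array([ 1.25679807,  0.68990352, -0.19450362,  1.56621481,  0.15728401,
        0.90250703, -0.21508056]), 'qd': array([-0.00127533,  0.00011212, -0.00184257, -0.00340311,  0.00114602,
       -0.0010117 , -0.00150071]), 'joint_torque': array([-4.57604678e-03, -5.28506970e+01, -1.27167564e+00, -1.53838277e+01,
       -5.24763926e-02,  1.96380155e-03,  7.44197996e-05]), 'tool_pos': array([ 0.21278143, -0.58706889,  0.23799441]), 'eef_rot': array([ 9.84911221e-01,  1.73058404e-01, -1.99942300e-04, -7.97783827e-04]), 'contact_force': array([-0.08248596,  0.20480662,  1.26766701]), 'moment': array([ 0.03585557, -0.01554649,  0.03703731]), 'finger_force': 0.0, 'opening': 0.9957297580230544}
```

View pics/scene0.png

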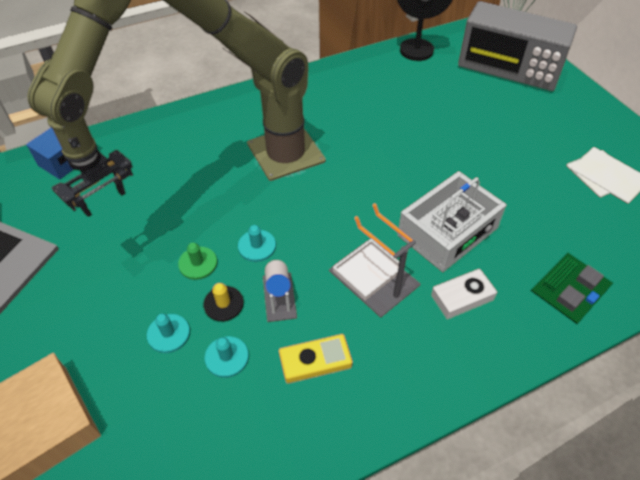

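View pics/side0.png

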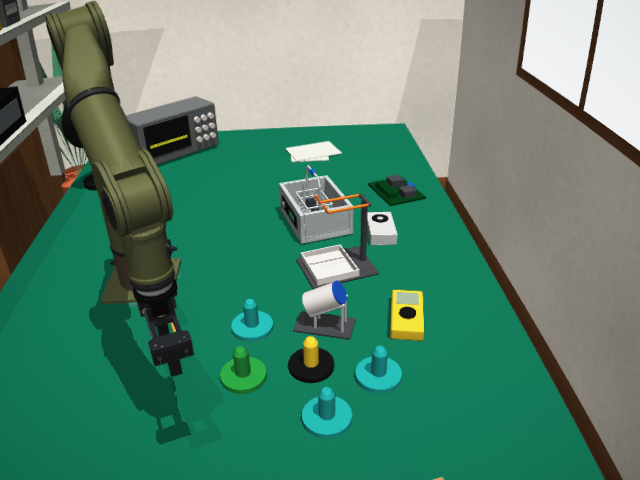

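Scene: the yellow peg on its black disc is at (222,297), among green (197,260) and turquoise (164,328), (226,352), (256,241) look-alikes. The beaker in its cradle is at (278,285), the hook at (385,230), and the basket's blue grip at (467,186). In the side view the peg is at (311,350), the beaker at (325,299) and the blue grip at (313,171).

```bash
cat > m.py <<'E'
from h import *
def stat(n,P,im,lo,hi,box,name,zr=(0.0,0.4)):
    hsv=cv2.cvtColor(im,cv2.COLOR_RGB2HSV); m=cv2.inRange(hsv,lo,hi)>0
    b=np.zeros_like(m); b[box[1]:box[3],box[0]:box[2]]=1; m&=b&(P[...,2]>zr[0])&(P[...,2]<zr[1])
    Q=P[m]; v,u=np.nonzero(m)
    if len(Q)<3: print(n,name,"few");return Q
    print(n,name,len(Q),"px",u.mean().round(1),v.mean().round(1),"med",np.median(Q,0).round(4),"min",np.percentile(Q,2,0).round(4),"max",np.percentile(Q,98,0).round(4)); return Q
E
python3 - <<'E'
from m import *
B={"scene":dict(grip=(455,170,490,200),hook=(340,195,420,265),peg=(205,275,240,312),band=(260,270,300,300),disc=(195,275,250,325),wh=(255,255,300,300)),
"side":dict(grip=(300,160,325,185),hook=(300,185,380,220),peg=(295,330,325,372),band=(325,275,355,315),disc=(280,335,340,385),wh=(295,275,345,320))}
for n in B:
    z=np.load(f"pics/{n}0_c.npz"); P,im=z["P"],z["im"]; b=B[n]
    stat(n,P,im,(100,120,50),(130,255,255),b["grip"],"grip")
    Q=stat(n,P,im,(5,150,100),(20,255,255),b["hook"],"hook",(.15,.3))
    # prongs: cluster
    q=Q[Q[:,2]<.235]; 
    k,l,c=cv2.kmeans(q[:,:2].astype(np.float32),2,None,(3,50,1e-5),5,0)
    stat(n,P,im,(20,120,80),(35,255,255),b["peg"],"peg")
    stat(n,P,im,(100,120,50),(130,255,255),b["band"],"band")
    stat(n,P,im,(0,0,0),(180,120,60),b["disc"],"disc",(.005,.03))
    stat(n,P,im,(0,0,120),(180,60,255),b["wh"],"white",(.05,.2))
a=[cv2.resize(cv2.imread("pics/scene0.png")[210:330,180:340],(640,480),interpolation=2)]
cv2.imwrite("pics/c1.png",a[0])
E
```

```text
scene grip 35 px 464.9 186.8 med [0.5376 0.3188 0.186 ] min [0.5283 0.3069 0.1801] max [0.5476 0.3305 0.1908]
scene hook 243 px 381.6 229.5 med [0.5901 0.0328 0.2192] min [ 0.5317 -0.029   0.2139] max [0.6647 0.0656 0.2405]
scene peg 332 px 220.8 295.6 med [ 0.4933 -0.3969  0.0603] min [ 0.4432 -0.4133  0.012 ] max [ 0.5023 -0.3725  0.0927]
scene band 404 px 277.7 285.1 med [ 0.564  -0.2594  0.1179] min [ 0.5256 -0.2868  0.0084] max [ 0.5799 -0.2284  0.1423]
scene disc 715 px 223.9 305.9 med [ 0.4998 -0.3991  0.0145] min [ 0.4461 -0.4425  0.0086] max [ 0.5355 -0.3475  0.021 ]
scene white 335 px 275.7 272.0 med [ 0.5173 -0.2459  0.1107] min [ 0.4759 -0.2844  0.0773] max [ 0.584  -0.2132  0.14  ]
side grip 26 px 312.1 170.8 med [0.5322 0.3142 0.1868] min [0.5268 0.2993 0.1753] max [0.542  0.3367 0.1913]
side hook 247 px 339.9 203.1 med [0.5924 0.0095 0.2178] min [ 0.5274 -0.0333  0.2118] max [0.6681 0.0664 0.2395]
side peg 422 px 310.6 351.9 med [ 0.4823 -0.4089  0.0608] min [ 0.4659 -0.4163  0.0163] max [ 0.4995 -0.3912  0.0909]
side band 250 px 338.9 292.0 med [ 0.5626 -0.2669  0.1208] min [ 0.5456 -0.2908  0.096 ] max [ 0.5807 -0.2358  0.1436]
side disc 939 px 311.0 366.3 med [ 0.481  -0.4153  0.0151] min [ 0.4325 -0.4499  0.0065] max [ 0.5314 -0.353   0.0198]
side white 800 px 320.6 300.2 med [ 0.5162 -0.2695  0.1012] min [ 0.4759 -0.2894  0.0575] max [ 0.5705 -0.2359  0.1362]
```

View pics/c1.png

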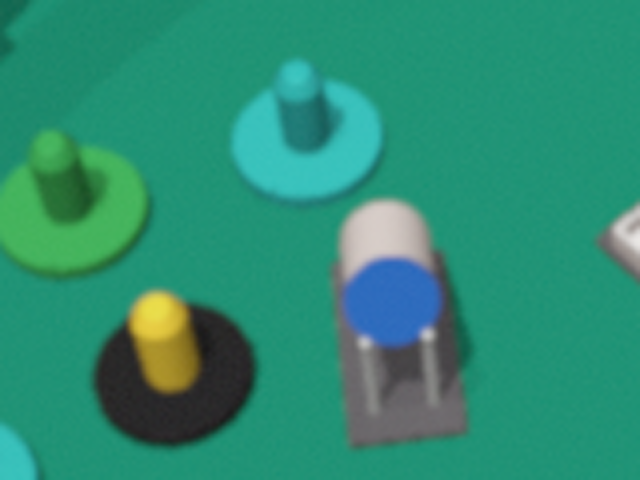

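The enlarged crop confirms the yellow peg on the black disc at scene (222,297); the green and turquoise ones are decoys. The beaker's blue closed end points to +x and its mouth slopes down to -x. Next I'll fit precise poses and yaws.

Run:
```python
from m import *
def line(q):
    c=q.mean(0); d=np.linalg.svd(q-c)[2][0]; d=d*np.sign(d[np.abs(d).argmax()]); return c.round(4),d.round(3),(np.array([np.min((q-c)@d),np.max((q-c)@d)])).round(3)
Ps={};
for n in("scene","side"):
    z=np.load(f"pics/{n}0_c.npz"); P,im=z["P"],z["im"]; hsv=cv2.cvtColor(im,cv2.COLOR_RGB2HSV)
    org=(hsv[...,0]>4)&(hsv[...,0]<20)&(hsv[...,1]>150)&(P[...,2]>.205)&(P[...,2]<.226)&(abs(P[...,1])<.1)&(P[...,0]>.5)&(P[...,0]<.7)
    q=P[org]; xy=q[:,:2]
    for s in (0,1):
        w=xy[(xy[:,1]>.017)==s]; w=w[(w[:,0]<.645)]; print(n,"prong",len(w),line(w))
    # post top / dark near stand
    m=(abs(P[...,1]-.02)<.05)&(P[...,0]>.63)&(P[...,0]<.72)&(P[...,2]>.1); print(n,"post",P[m][:,2].max().round(3),np.median(P[m],0).round(3), "top",np.median(P[m&(P[...,2]>.2)],0).round(3))
    # handle
    m=(abs(P[...,0]-.538)<.06)&(abs(P[...,1]-.318)<.09)&(P[...,2]>.165)&(P[...,2]<.2); print(n,"handle",m.sum(),line(P[m][:,:2]),P[m].min(0).round(3),P[m].max(0).round(3))
    # tank rim
    m=(abs(P[...,0]-.54)<.17)&(abs(P[...,1]-.318)<.2)&(abs(P[...,2]-.11)<.006); r=cv2.minAreaRect(P[m][:,:2].astype(np.float32)); print(n,"tank",m.sum(),r)
    # tray
    m=(abs(P[...,0]-.58)<.15)&(abs(P[...,1]-.02)<.14)&(abs(P[...,2]-.03)<.006)&(hsv[...,1]<60); print(n,"tray",cv2.minAreaRect(P[m][:,:2].astype(np.float32)))
    # beaker side ridge
    blue=(hsv[...,0]>100)&(hsv[...,0]<130)&(hsv[...,1]>120)
    m=(abs(P[...,0]-.53)<.08)&(abs(P[...,1]+.26)<.05)&(P[...,2]>.06)&((hsv[...,1]<60)|blue)&(hsv[...,2]>100); Q=P[m]
    np.save(f"pics/bk_{n}.npy",Q); print(n,"bk",len(Q),Q.min(0).round(3),Q.max(0).round(3))
    m=(abs(P[...,0]-.53)<.12)&(abs(P[...,1]+.26)<.08)&(abs(P[...,2]-.008)<.004)&(hsv[...,1]<100); print(n,"cradle",m.sum(),cv2.minAreaRect(P[m][:,:2].astype(np.float32)))
    # peg: circle fit of yellow points above .03 using radius 18
    y=(hsv[...,0]>20)&(hsv[...,0]<35)&(hsv[...,1]>120)&(P[...,2]>.025)&(P[...,2]<.07)&(abs(P[...,0]-.48)<.05)&(abs(P[...,1]+.4)<.05)
    q=P[y]; from scipy.optimize import least_squares as ls
    print(n,"peg",len(q),ls(lambda c:np.hypot(*(q[:,:2]-c).T)-.018,[.483,-.395],loss="soft_l1",f_scale=.002).x.round(4))
    dk=(hsv[...,2]<70)&(abs(P[...,0]-.48)<.08)&(abs(P[...,1]+.4)<.08)&(P[...,2]>.005)&(P[...,2]<.025)&(hsv[...,1]<120); dk=cv2.morphologyEx((dk).astype(np.uint8),cv2.MORPH_OPEN,np.ones((3,3)))
    print(n,"disc",cv2.minEnclosingCircle(P[dk>0][:,:2].astype(np.float32)))
# beaker: cylinder fit both views
Q=np.vstack([np.load(f"pics/bk_{n}.npy") for n in("scene","side")])
def axis(p): return np.array([-np.cos(p[3])*np.cos(np.pi/6),-np.sin(p[3])*np.cos(np.pi/6),-.5])
def res(p):
    a=axis(p); r=Q-p[:3]; t=r@a; rad=np.linalg.norm(r-np.outer(t,a),axis=1)
    return np.where(abs(t)<.045,rad-.03,abs(abs(t)-.0475)+np.maximum(rad-.03,0))
for y0 in(-.2,0,.2):
    s=ls(res,[.53,-.262,.095,y0],loss="soft_l1",f_scale=.002); print("beaker mid,yaw",s.x.round(4),s.cost)
```

```text
scene prong 81 (array([ 0.5951, -0.0144]), array([0.958, 0.285]), array([-0.045,  0.052]))
scene prong 102 (array([0.5879, 0.0495]), array([0.963, 0.268]), array([-0.056,  0.059]))
scene post 0.226 [0.671 0.034 0.214] top [0.666 0.033 0.218]
scene handle 144 (array([0.5388, 0.3137]), array([-0.268,  0.963]), array([-0.057,  0.065])) [0.52  0.258 0.165] [0.557 0.377 0.192]
scene tank 1177 ((0.5393745303153992, 0.296539306640625), (0.18355748057365417, 0.25851961970329285), 14.820555686950684)
scene tray ((0.6222483515739441, 0.03469570726156235), (0.275377094745636, 0.16361680626869202), 21.315317153930664)
scene bk 740 [ 0.472 -0.29   0.061] [ 0.588 -0.211  0.148]
scene cradle 626 ((0.5294246673583984, -0.24924945831298828), (0.07918144017457962, 0.1502760499715805), 72.26973724365234)
scene peg 124 [ 0.4818 -0.3954]
scene disc ((0.48618578910827637, -0.3944973945617676), 0.05456414446234703)
side prong 80 (array([ 0.5967, -0.0168]), array([0.961, 0.277]), array([-0.046,  0.051]))
side prong 99 (array([0.5868, 0.0478]), array([0.962, 0.275]), array([-0.056,  0.056]))
side post 0.226 
[... 211 characters left out ...]
0.2951573133468628), (0.18314272165298462, 0.25973403453826904), 15.234642028808594)
side tray ((0.6042193174362183, 0.037778474390506744), (0.24364715814590454, 0.2492079734802246), 89.75487518310547)
side bk 1079 [ 0.473 -0.294  0.06 ] [ 0.585 -0.224  0.146]
side cradle 989 ((0.5271685719490051, -0.2516542971134186), (0.08706095069646835, 0.14978435635566711), 73.72269439697266)
side peg 206 [ 0.4826 -0.3952]
side disc ((0.4819602370262146, -0.3984995484352112), 0.055491071194410324)
beaker mid,yaw [ 0.5276 -0.2498  0.0938 -0.3142] 0.007259709495119683
beaker mid,yaw [ 0.5275 -0.2498  0.0938 -0.3139] 0.007259295757995194
beaker mid,yaw [ 0.5266 -0.2503  0.0936 -0.4308] 0.008148918136912691
```

```bash
cat > go.py <<'E'
import sys; from h import *
s=sensors.get_state(); p=s["tool_pos"]; M=R.from_quat(s["eef_rot"]).as_matrix(); th=np.arctan2(M[1,0],M[0,0])
print("t",round(s["clock"],2),"tcp",p.round(4),"th",th.round(3),"zdown",M[:,2].round(3),"q",s["q"].round(2),"F",s["contact_force"].round(1),"open",round(s["opening"]*88,1),"ff",round(s["finger_force"],1))
for a in sys.argv[1:]:
    t=np.array(eval(a)); d=M.T@(t[:3]-p); tu=(th-t[3]+np.pi)%(2*np.pi)-np.pi
    print(a,"rows:",(d/.3).round(4),(tu/2/np.pi).round(4),"dist",np.linalg.norm(d).round(3),"n",max(np.linalg.norm(d)/.0417,abs(tu)/.125).round(1))
E
python3 go.py "(.3808,-.4218,.24,-.30)"
```

```text
t 0.1 tcp [ 0.2128 -0.5871  0.238 ] th 0.348 zdown [-0.001  0.002 -1.   ] q [ 1.26  0.69 -0.19  1.57  0.16  0.9  -0.22] F [-0.1  0.2  1.3] open 87.6 ff 0.0
(.3808,-.4218,.24,-.30) rows: [ 0.7143 -0.327  -0.0062] 0.1031 dist 0.236 n 5.7
```

Request:
send_rows(rows="0.714 -0.327 0 0.103;0.714 -0.327 0 0.103;0.714 -0.327 0 0.103;0.714 -0.327 0 0.103;0.714 -0.327 0 0.103;0.714 -0.327 0 0.103;0.714 -0.327 0 0.103;0.714 -0.327 0 0.103", jaw=-1)

```text
clock: 0.77
tool_pos: [0.3826, -0.4204, 0.2384]
eef_rot: [0.989, -0.147, -0.0, -0.0]
contact_force: [-0.8, -0.4, 0.7]
opening: 0.998
finger_force: 0.0
```

```bash
python3 go.py "(.5487,-.2565,.19,-.30)" "(.5487,-.2565,.088,-.30)"
```

```text
t 0.77 tcp [ 0.3826 -0.4204  0.2384] th -0.294 zdown [-0.     0.001 -1.   ] q [ 0.74  0.61  0.02  1.75 -0.01  0.79 -1.1 ] F [-0.8 -0.4  0.7] open 87.9 ff 0.0
(.5487,-.2565,.19,-.30) rows: [ 0.3716 -0.6834  0.1618] 0.0009 dist 0.238 n 5.7
(.5487,-.2565,.088,-.30) rows: [ 0.3718 -0.6831  0.5018] 0.0009 dist 0.278 n 6.7
```

Request:
send_rows(rows="0.37 -0.682 0.1 0.001;0.37 -0.682 0.1 0.001;0.37 -0.682 0.1 0.001;0.37 -0.682 0.1 0.001;0.37 -0.682 0.1 0.001;0.37 -0.682 0.1 0.001;0.37 -0.682 0.1 0.001;0.37 -0.682 0.1 0.001;0.37 -0.682 0.1 0.001")

```text
clock: 1.52
tool_pos: [0.5457, -0.2623, 0.2085]
eef_rot: [0.988, -0.154, -0.001, 0.001]
contact_force: [-0.4, -0.7, 0.3]
opening: 1.0
finger_force: 0.0
```

```bash
python3 - <<'E'
from h import *
snap("wrist","w1")
E
python3 go.py "(.5487,-.2565,.088,-.30)"
```

```text
t 1.57 tcp [ 0.5454 -0.2627  0.2088] th -0.31 zdown [-0.001 -0.002 -1.   ] q [ 0.34  0.7   0.05  1.67 -0.05  0.78 -1.47] F [-0.6 -0.2 -0.2] open 87.9 ff 0.0
(.5487,-.2565,.088,-.30) rows: [ 0.0044 -0.0239  0.4025] -0.0016 dist 0.121 n 2.9
```

View pics/w1.png

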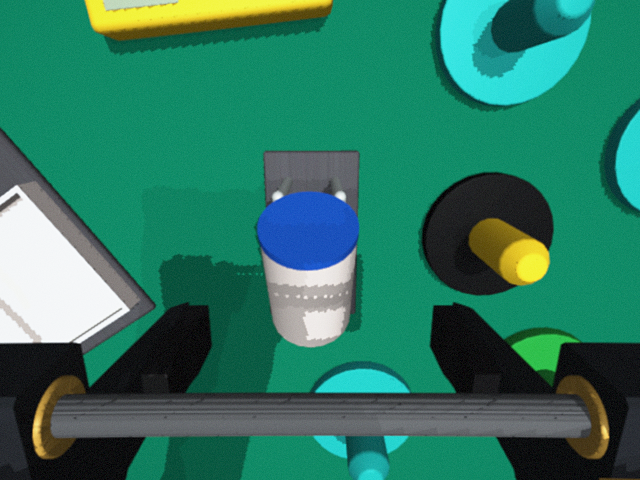

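The wrist view shows the beaker's blue end at (308,230), square to the fingers and 12 px left of their middle at (320,310). That agrees with the planned correction of 7 mm.

Request:
send_rows(rows="0.005 -0.024 0.1 0;0.005 -0.024 0.2 0;0.005 -0.024 0.3 0;0.005 -0.024 0.37 0;0.005 -0.024 0.4 0;0.005 -0.024 0.4 0;0.005 -0.024 0.4 0;0.005 -0.024 0.4 0")

```text
clock: 2.23
tool_pos: [0.5516, -0.2546, 0.0903]
eef_rot: [0.988, -0.153, 0.001, 0.001]
contact_force: [0.0, -0.5, 0.5]
opening: 1.003
finger_force: 0.0
```

```bash
python3 go.py "(.5487,-.2565,.088,-.30)"
```

```text
t 2.23 tcp [ 0.5516 -0.2546  0.0903] th -0.307 zdown [ 0.002 -0.002 -1.   ] q [ 0.34  0.87  0.04  1.74 -0.05  0.53 -1.47] F [ 0.  -0.5  0.5] open 88.2 ff 0.0
(.5487,-.2565,.088,-.30) rows: [-0.0075  0.0091  0.0077] -0.0011 dist 0.004 n 0.1
```

Request:
send_rows(rows="-0.003 0.005 0.006 0;-0.003 0.005 0.006 0;-0.003 0.005 0.006 0;-0.003 0.005 0.006 0;-0.003 0.005 0.006 0;-0.003 0.005 0.006 0;-0.003 0.005 0.006 0;-0.003 0.005 0.006 0", jaw=1, force=8)

```text
clock: 2.9
tool_pos: [0.5496, -0.2557, 0.0874]
eef_rot: [0.988, -0.153, 0.0, 0.001]
contact_force: [-2.0, -3.5, 6.0]
opening: 0.681
finger_force: 8.0
```

Request:
send_rows(rows="0 0 -0.1 0;0 0 -0.2 0;0 0 -0.3 0;0 0 -0.38 0;0 0 -0.4 0;0 0 -0.4 0;0 0 -0.4 0")

```text
clock: 3.48
tool_pos: [0.5492, -0.2532, 0.2057]
eef_rot: [0.988, -0.152, -0.001, -0.001]
contact_force: [-0.0, -0.3, -1.2]
opening: 0.685
finger_force: 8.0
```

```bash
python3 go.py "(.4822,-.3955,.19,-.30)"
python3 - <<'E'
from h import *
im,d=snap("side","s1"); im2,_=snap("scene","s1b")
a=cv2.resize(im[180:400,200:420,::-1],(400,400),interpolation=2);b=cv2.resize(im2[200:360,190:350,::-1],(400,400),interpolation=2)
cv2.imwrite("pics/s1c.png",np.hstack([a,b]))
E
```

```text
t 3.48 tcp [ 0.5492 -0.2532  0.2057] th -0.305 zdown [-0.002  0.002 -1.   ] q [ 0.33  0.7   0.05  1.67 -0.05  0.77 -1.47] F [-0.  -0.3 -1.2] open 60.3 ff 8.0
(.4822,-.3955,.19,-.30) rows: [-0.0705  0.5197  0.0519] -0.0007 dist 0.158 n 3.8
```

View pics/s1c.png

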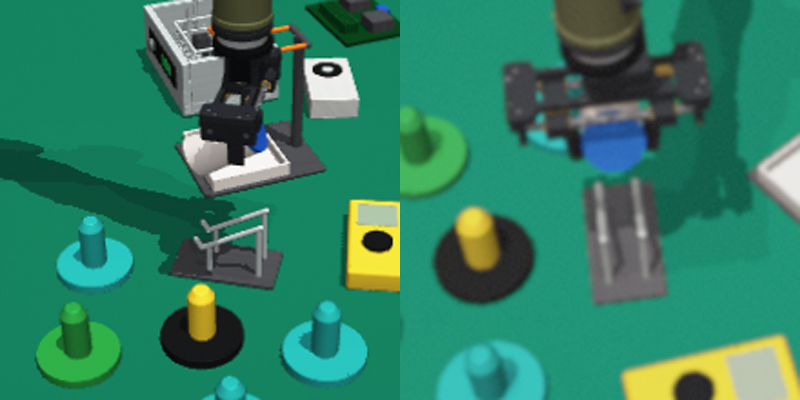

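The crop shows the beaker held (60 mm opening) and lifted clear of the cradle, still tilted, with the blue end at side-crop (258,140). I'll carry it toward the peg, then loosen the grip so it can swing mouth-down.

Request:
send_rows(rows="-0.07 0.12 0 0;-0.07 0.24 0 0;-0.07 0.36 0 0;-0.07 0.46 0 0;-0.07 0.51 0 0;-0.07 0.515 0 0;-0.07 0.515 0 0")

```text
clock: 4.17
tool_pos: [0.4829, -0.3945, 0.2057]
eef_rot: [0.988, -0.153, -0.001, -0.001]
contact_force: [0.9, 0.3, -1.6]
opening: 0.684
finger_force: 8.0
```

Request:
send_rows(rows="0 0 0 0;0 0 0 0;0 0 0 0;0 0 0 0;0 0 0 0;0 0 0 0", force=3)

```text
clock: 4.67
tool_pos: [0.4834, -0.3949, 0.2071]
eef_rot: [0.988, -0.152, 0.0, 0.0]
contact_force: [0.4, 0.2, -0.3]
opening: 0.685
finger_force: 3.0
```

```bash
cat > tilt.py <<'E'
import sys; from h import *
im,d=snap("side",sys.argv[1]); z=np.load(f"pics/{sys.argv[1]}_c.npz"); P=z["P"]; hsv=cv2.cvtColor(im,cv2.COLOR_RGB2HSV)
s=sensors.get_state(); g=s["tool_pos"]+[0,0,.019]
near=np.linalg.norm(P-g,axis=2)<.11
bl=near&(hsv[...,0]>100)&(hsv[...,0]<130)&(hsv[...,1]>120); wh=near&(hsv[...,1]<50)&(hsv[...,2]>110)
for n,m in(("blue",bl),("white",wh)):
    q=P[m]-g; v,u=np.nonzero(m)
    if len(q): print(n,len(q),"mean",q.mean(0).round(3),"min",np.percentile(q,1,0).round(3),"max",np.percentile(q,99,0).round(3),"px",u.min(),u.max(),v.min(),v.max())
E
python3 tilt.py s2; python3 go.py "(.4822,-.3955,.19,-.30)"
```

```text
blue 133 mean [ 0.022 -0.018  0.012] min [-0.002 -0.089 -0.005] max [0.033 0.019 0.076] px 306 324 275 300
white 453 mean [-0.04  -0.011 -0.02 ] min [-0.073 -0.03  -0.056] max [0.05  0.043 0.063] px 276 332 253 317
t 4.72 tcp [ 0.4834 -0.3951  0.207 ] th -0.305 zdown [ 0. -0. -1.] q [ 0.6   0.72  0.03  1.61 -0.03  0.81 -1.24] F [ 1.  -0.8 -2.1] open 60.6 ff 3.0
(.4822,-.3955,.19,-.30) rows: [-0.0033  0.0025  0.0568] -0.0008 dist 0.017 n 0.4
```

```bash
python3 go.py "(.5555,-.4188,.207,-.305)"  "(.5555,-.4188,.101,-.305)" "(.483,-.396,.101,-.305)"
```

```text
t 4.72 tcp [ 0.4834 -0.3951  0.207 ] th -0.305 zdown [ 0. -0. -1.] q [ 0.6   0.72  0.03  1.61 -0.03  0.81 -1.24] F [ 1.  -0.8 -2.1] open 60.6 ff 3.0
(.5555,-.4188,.207,-.305) rows: [2.531e-01 3.200e-03 2.000e-04] -0.0 dist 0.076 n 1.8
(.5555,-.4188,.101,-.305) rows: [0.2531 0.0032 0.3535] -0.0 dist 0.13 n 3.1
(.483,-.396,.101,-.305) rows: [-3.000e-04  3.300e-03  3.535e-01] -0.0 dist 0.106 n 2.5
```

Request:
send_rows(rows="0.07 0.003 0 0;0.15 0.003 0 0;0.22 0.003 0 0;0.253 0.003 0 0;0.253 0.003 0.05 0;0.253 0.003 0.1 0;0.253 0.003 0.15 0;0.253 0.003 0.17 0;0.253 0.003 0.17 0")

```text
clock: 5.47
tool_pos: [0.5542, -0.4182, 0.1541]
eef_rot: [0.988, -0.152, -0.002, -0.001]
contact_force: [-0.4, 0.5, -1.8]
opening: 0.692
finger_force: 3.0
```

```bash
python3 tilt.py s3; python3 go.py "(.5555,-.4188,.101,-.305)"
python3 - <<'E'
from h import *
a=cv2.imread("pics/s3.png")[240:400,240:400]; cv2.imwrite("pics/s3c.png",cv2.resize(a,(560,560),interpolation=2))
E
```

```text
blue 83 mean [ 0.016 -0.016  0.021] min [-0.011 -0.087 -0.003] max [0.032 0.02  0.069] px 337 357 298 322
white 417 mean [-0.044 -0.011 -0.028] min [-0.07  -0.026 -0.061] max [0.028 0.022 0.062] px 310 356 284 341
t 5.52 tcp [ 0.5549 -0.4188  0.1555] th -0.306 zdown [-0.001  0.001 -1.   ] q [ 0.56  0.88  0.03  1.41 -0.03  0.86 -1.27] F [ 0.1 -0.1 -0.6] open 60.6 ff 3.0
(.5555,-.4188,.101,-.305) rows: [ 0.002  -0.0006  0.1815] -0.0001 dist 0.054 n 1.3
```

View pics/s3c.png

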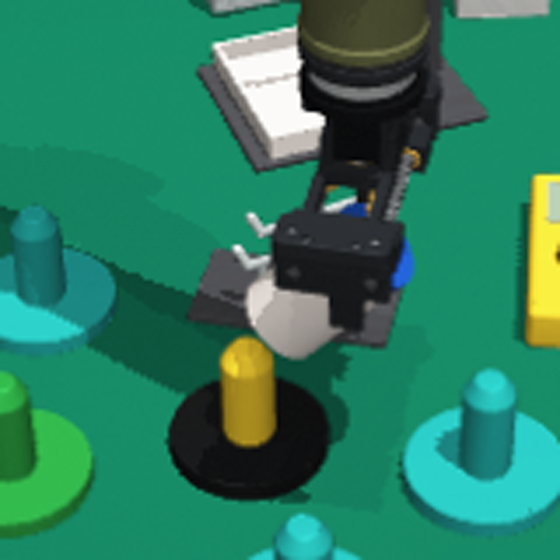

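The crop shows the beaker's mouth at crop (290,330), facing left and down above and to the right of the yellow peg at (247,350). It is still tilted, roughly 40° below level. I'll slip the peg tip into the mouth and draw the beaker toward -x, so the peg levers it upright.

Request:
send_rows(rows="-0.023 0 0.02 0;-0.023 0 0.06 0;-0.023 0 0.1 0;-0.023 0 0.14 0;-0.023 0 0.165 0;-0.023 0 0.165 0")

```text
clock: 6.02
tool_pos: [0.5476, -0.416, 0.1038]
eef_rot: [0.988, -0.152, -0.002, -0.001]
contact_force: [-0.2, 1.0, -0.6]
opening: 0.684
finger_force: 3.0
```

```bash
python3 tilt.py s4; python3 go.py "(.483,-.396,.105,-.305)"
```

```text
blue 87 mean [ 0.017 -0.015  0.02 ] min [-0.014 -0.09  -0.006] max [0.033 0.02  0.067] px 334 354 315 339
white 346 mean [-0.047 -0.01  -0.027] min [-0.071 -0.027 -0.06 ] max [0.027 0.023 0.061] px 308 353 304 356
t 6.07 tcp [ 0.5482 -0.4164  0.105 ] th -0.305 zdown [-0.002  0.001 -1.   ] q [ 0.57  0.93  0.03  1.46 -0.03  0.75 -1.27] F [-0.2 -0.4 -0.9] open 60.7 ff 3.0
(.483,-.396,.105,-.305) rows: [-0.2277  0.0004  0.0004] -0.0001 dist 0.068 n 1.6
```

Now the slow pull: 8 mm beyond centre, in small steps.

Request:
send_rows(rows="-0.03 0 0 0;-0.06 0 0 0;-0.09 0 0 0;-0.12 0 0 0;-0.15 0 0 0;-0.18 0 0 0;-0.21 0 0 0;-0.235 0 0 0;-0.25 0 0 0;-0.25 0 0 0")

```text
clock: 6.9
tool_pos: [0.4764, -0.3945, 0.1068]
eef_rot: [0.988, -0.153, -0.0, 0.0]
contact_force: [0.3, -0.3, -0.9]
opening: 0.688
finger_force: 3.0
```

```bash
python3 tilt.py s5; python3 go.py "(.483,-.396,.105,-.305)"
python3 - <<'E'
from h import *
a=cv2.imread("pics/s5.png")[240:400,240:400]; cv2.imwrite("pics/s5c.png",cv2.resize(a,(560,560),interpolation=2))
E
```

```text
blue 47 mean [-0.008  0.015  0.031] min [-0.024 -0.055  0.021] max [0.012 0.032 0.083] px 296 312 310 315
white 431 mean [-0.    -0.023 -0.037] min [-0.032 -0.08  -0.068] max [ 0.027 -0.001  0.061] px 293 325 301 357
t 6.95 tcp [ 0.4772 -0.3947  0.1068] th -0.306 zdown [ 0. -0. -1.] q [ 0.61  0.85  0.02  1.69 -0.02  0.59 -1.24] F [ 1.2 -0.2 -1. ] open 60.6 ff 3.0
(.483,-.396,.105,-.305) rows: [ 0.0199 -0.0016  0.0059] -0.0002 dist 0.006 n 0.1
```

View pics/s5c.png

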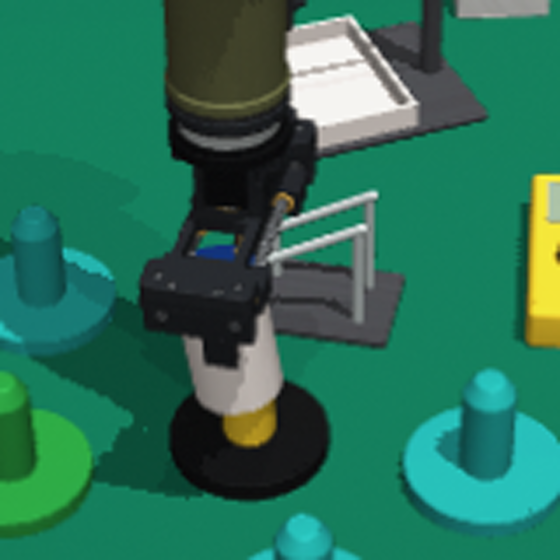

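The crop shows the beaker near upright over the yellow peg, with its rim a little above the black disc (crop (240,405)). Next I centre it and lower it.

Request:
send_rows(rows="0.018 0 0.02 0;0.018 0 0.05 0;0.018 0 0.075 0;0.018 0 0.095 0;0.018 0 0.11 0;0.018 0 0.12 0;0.018 0 0.125 0;0.018 0 0.125 0")

```text
clock: 7.62
tool_pos: [0.483, -0.3963, 0.0691]
eef_rot: [0.988, -0.152, 0.001, 0.0]
contact_force: [0.4, -0.3, -0.4]
opening: 0.693
finger_force: 3.0
```

```bash
python3 tilt.py s6; python3 go.py "(.483,-.396,.07,-.305)"
```

```text
blue 55 mean [-0.008  0.015  0.03 ] min [-0.024 -0.053  0.021] max [0.013 0.032 0.084] px 299 316 323 328
white 380 mean [-0.001 -0.023 -0.04 ] min [-0.032 -0.039 -0.069] max [ 0.026 -0.005  0.061] px 297 324 310 369
t 7.67 tcp [ 0.4827 -0.3962  0.0692] th -0.305 zdown [ 0.001 -0.    -1.   ] q [ 0.61  0.91  0.01  1.69 -0.02  0.54 -1.24] F [ 0.4 -0.   0.7] open 61.0 ff 3.0
(.483,-.396,.07,-.305) rows: [ 0.0009 -0.0008 -0.0027] -0.0001 dist 0.001 n 0.0
```

Request:
send_rows(rows="0 0 0.006 0;0 0 0.012 0;0 0 0.016 0;0 0 0.016 0")

```text
clock: 8.0
tool_pos: [0.4831, -0.3963, 0.0645]
eef_rot: [0.988, -0.152, 0.001, 0.0]
contact_force: [3.5, -0.9, 3.3]
opening: 0.692
finger_force: 3.0
```

Request:
send_rows(rows="0 0 0 0;0 0 0 0;0 0 0 0;0 0 0 0;0 0 0 0;0 0 0 0", jaw=-1)

```text
clock: 8.5
tool_pos: [0.482, -0.396, 0.0639]
eef_rot: [0.988, -0.152, -0.0, -0.0]
contact_force: [0.2, 0.2, 0.7]
opening: 1.0
finger_force: 0.0
```

Request:
send_rows(rows="0 0 -0.1 0;0 0 -0.2 0;0 0 -0.33 0;0 0 -0.46 0;0 0 -0.6 0;0 0 -0.74 0;0 0 -0.85 0;0 0 -0.85 0;0 0 -0.85 0")

```text
clock: 9.25
tool_pos: [0.483, -0.3967, 0.3215]
eef_rot: [0.988, -0.152, 0.002, 0.001]
contact_force: [-0.2, -0.5, -0.5]
opening: 1.0
finger_force: 0.0
```

```bash
python3 - <<'E'
from m import *
for n,box in(("side",(285,290,340,375)),("scene",(195,250,250,330))):
    im,d=snap(n,"p_"+n); P=np.load(f"pics/p_{n}_c.npz")["P"]
    stat(n,P,im,(100,120,50),(130,255,255),box,"blue")
    stat(n,P,im,(0,0,110),(180,50,255),box,"white")
E
python3 go.py "(.5,-.05,.33,.7)" "(.536,.316,.30,1.845)"
```

```text
side blue 416 px 309.2 332.9 med [ 0.4809 -0.3989  0.11  ] min [ 0.4531 -0.4264  0.0385] max [ 0.5089 -0.3053  0.1134]
side white 892 px 313.3 343.3 med [ 0.489  -0.4192  0.0609] min [ 0.4543 -0.428   0.0174] max [ 0.5565 -0.2251  0.1021]
scene blue 368 px 217.0 281.7 med [ 0.4816 -0.395   0.1099] min [ 0.4495 -0.4221  0.1049] max [ 0.5085 -0.3669  0.1151]
scene white 409 px 221.2 299.5 med [ 0.5068 -0.3999  0.0606] min [ 0.487  -0.4247  0.0162] max [ 0.5131 -0.3713  0.1025]
t 9.35 tcp [ 0.4816 -0.3954  0.3181] th -0.305 zdown [-0.002  0.001 -1.   ] q [ 0.59  0.6   0.04  1.47 -0.02  1.07 -1.24] F [-0.   0.3 -0.7] open 87.9 ff 0.0
(.5,-.05,.33,.7) rows: [-0.2879 -1.1165 -0.0383] -0.16 dist 0.346 n 8.3
(.536,.316,.30,1.845) rows: [-0.5402 -2.3161  0.0631] -0.3423 dist 0.714 n 17.2
```

The beaker is seated: its closed end is level at z = 0.110 and centred at (0.481, -0.396). Next is the basket.

Request:
send_rows(rows="-0.24 -0.98 -0.05 -0.17;-0.24 -0.98 -0.05 -0.17;-0.24 -0.98 -0.05 -0.17;-0.24 -0.98 -0.05 -0.17;-0.24 -0.98 -0.05 -0.17;-0.24 -0.98 -0.05 -0.17;-0.24 -0.98 -0.05 -0.17;-0.24 -0.98 -0.05 -0.17;-0.24 -0.98 -0.05 -0.17;-0.24 -0.98 -0.05 -0.17")

```text
clock: 10.18
tool_pos: [0.5011, -0.0924, 0.3325]
eef_rot: [0.927, 0.374, -0.002, -0.001]
contact_force: [-0.5, 0.4, -0.8]
opening: 0.997
finger_force: 0.0
```

```bash
python3 go.py "(.536,.316,.30,1.845)"
```

```text
t 10.18 tcp [ 0.5011 -0.0924  0.3325] th 0.768 zdown [-0.004  0.001 -1.   ] q [ 0.28  0.43 -0.29  1.77  0.14  0.97 -0.86] F [-0.5  0.4 -0.8] open 87.8 ff 0.0
(.536,.316,.30,1.845) rows: [ 1.0292 -0.8987  0.1094] -0.1715 dist 0.411 n 9.9
```

Request:
send_rows(rows="0.99 -0.87 0.05 -0.17;0.99 -0.87 0.05 -0.17;0.99 -0.87 0.05 -0.17;0.99 -0.87 0.05 -0.17;0.99 -0.87 0.05 -0.17;0.99 -0.87 0.05 -0.17;0.99 -0.87 0.05 -0.17;0.99 -0.87 0.05 -0.17;0.99 -0.87 0.05 -0.17;0.99 -0.87 0.05 -0.17")

```text
clock: 11.02
tool_pos: [0.5351, 0.3046, 0.3171]
eef_rot: [0.608, 0.794, -0.0, -0.002]
contact_force: [-0.3, -0.1, -0.4]
opening: 1.003
finger_force: 0.0
```

```bash
python3 go.py "(.536,.316,.30,1.845)" "(.536,.316,.162,1.845)"
python3 - <<'E'
from m import *
im,d=snap("wrist","w2"); P=np.load("pics/w2_c.npz")["P"]
Q=stat("wrist",P,im,(100,120,50),(130,255,255),(0,0,640,480),"grip",(.15,.2))
c=Q.mean(0)
print(cv2.minAreaRect(Q[:,:2].astype(np.float32)))
m=(np.linalg.norm(P[...,:2]-c[:2],axis=2)<.09)&(P[...,2]>.165)&(P[...,2]<.2); q=P[m][:,:2]; print(m.sum(),q.mean(0),np.linalg.svd(q-q.mean(0),full_matrices=False)[2][0])
E
```

```text
t 11.02 tcp [0.5351 0.3046 0.3171] th 1.835 zdown [-0.004  0.002 -1.   ] q [-0.28  0.64 -0.56  1.48  0.36  1.13 -0.65] F [-0.3 -0.1 -0.4] open 88.3 ff 0.0
(.536,.316,.30,1.845) rows: [0.0356 0.0129 0.057 ] -0.0015 dist 0.021 n 0.5
(.536,.316,.162,1.845) rows: [0.0342 0.0142 0.517 ] -0.0015 dist 0.155 n 3.7
wrist grip 810 px 326.3 213.8 med [0.5318 0.3252 0.1856] min [0.5233 0.3109 0.1826] max [0.54   0.3382 0.1871]
((0.5319189429283142, 0.3239094018936157), (0.01386374793946743, 0.0296663548797369), 15.86697006225586)
2228 [0.53025198 0.32980206] [ 0.2695487  -0.96298676]
```

View pics/w2.png

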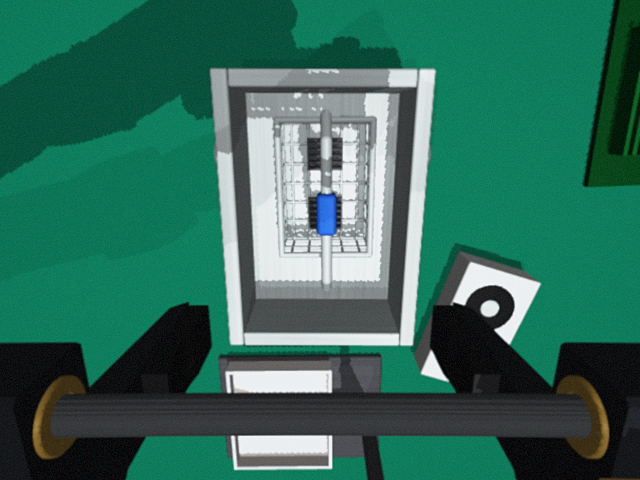

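The wrist view shows the blue grip at (326,214) with the handle bar running straight up the image, so the fingers' closing line is square to it. Grip centre ≈ (0.533, 0.322, 0.18).

Request:
send_rows(rows="0.05 0.02 0.06 -0.001;0.05 0.025 0.18 -0.001;0.05 0.025 0.3 -0.001;0.05 0.025 0.42 -0.001;0.05 0.025 0.49 -0.001;0.05 0.025 0.515 -0.001;0.05 0.025 0.515 -0.001;0.05 0.025 0.515 -0.001")

```text
clock: 11.73
tool_pos: [0.5404, 0.316, 0.1647]
eef_rot: [0.608, 0.794, -0.0, 0.0]
contact_force: [0.6, -0.3, 1.1]
opening: 0.999
finger_force: 0.0
```

```bash
python3 go.py "(.533,.322,.162,1.845)"
```

```text
t 11.73 tcp [0.5404 0.316  0.1647] th 1.835 zdown [-0. -0. -1.] q [-0.34  0.81 -0.49  1.62  0.48  0.83 -0.76] F [ 0.6 -0.3  1.1] open 88.0 ff 0.0
(.533,.322,.162,1.845) rows: [ 0.0259 -0.0187  0.0091] -0.0016 dist 0.01 n 0.2
```

Request:
send_rows(rows="0.025 -0.019 0.006 -0.0015;0.025 -0.019 0.006 -0.0015;0.025 -0.019 0.006 -0.0015;0.025 -0.019 0.006 -0.0015")

```text
clock: 12.07
tool_pos: [0.5328, 0.3226, 0.1639]
eef_rot: [0.603, 0.798, 0.001, 0.0]
contact_force: [0.9, 0.1, -0.9]
opening: 0.998
finger_force: 0.0
```

Request:
send_rows(rows="0 0 0 0;0 0 0 0;0 0 0 0;0 0 0 0;0 0 0 0;0 0 0 0;0 0 0 0;0 0 0 0;0 0 0 0;0 0 0 0", jaw=1, force=35)

```text
clock: 12.9
tool_pos: [0.5325, 0.322, 0.1628]
eef_rot: [0.603, 0.798, -0.0, 0.0]
contact_force: [0.9, 0.4, -0.9]
opening: 0.267
finger_force: 0.0
```

Request:
send_rows(rows="0 0 -0.04 0;0 0 -0.1 0;0 0 -0.18 0;0 0 -0.26 0;0 0 -0.34 0;0 0 -0.42 0;0 0 -0.44 0;0 0 -0.44 0;0 0 -0.44 0")

```text
clock: 13.65
tool_pos: [0.5321, 0.3215, 0.2941]
eef_rot: [0.603, 0.798, -0.001, 0.0]
contact_force: [-0.3, 0.5, -2.6]
opening: 0.152
finger_force: 35.0
```

```bash
python3 go.py "(.44,.2,.285,1.85)" "(.44,-.02,.285,1.85)"
```

```text
t 13.65 tcp [0.5321 0.3215 0.2941] th 1.846 zdown [-0.001 -0.001 -1.   ] q [-0.32  0.67 -0.55  1.49  0.38  1.09 -0.68] F [-0.3  0.5 -2.6] open 13.4 ff 35.0
(.44,.2,.285,1.85) rows: [-0.3062 -0.4057  0.031 ] -0.0006 dist 0.153 n 3.7
(.44,-.02,.285,1.85) rows: [-1.0118 -0.6052  0.0318] -0.0006 dist 0.354 n 8.5
```

Run:
```python
from m import *
a=[]
for n,box in(("side",(270,60,360,260)),("scene",(390,60,520,280))):
    im,d=snap(n,"b_"+n); P=np.load(f"pics/b_{n}_c.npz")["P"]
    stat(n,P,im,(100,120,50),(130,255,255),box,"blue",(.2,.4))
    x0,y0,x1,y1=box; a.append(cv2.resize(im[y0:y1,x0:x1,::-1],(int((x1-x0)*500/(y1-y0)),500),interpolation=2))
    t=sensors.get_state()["tool_pos"]
    m=(np.linalg.norm(P[...,:2]-t[:2],axis=2)<.1)&(P[...,2]<.25)&(P[...,2]>.135); q=P[m]; print("low z",np.percentile(q[:,2],[0,1,5]).round(3),"handle ends",len(q))
    for zlo,zhi in((.19,.22),(.24,.32)):
        m=(np.linalg.norm(P[...,:2]-t[:2],axis=2)<.1)&(P[...,2]>zlo)&(P[...,2]<zhi)&(np.linalg.norm(P[...,:2]-t[:2],axis=2)>.045); print(zlo,m.sum(),P[m].mean(0).round(3) if m.any() else "")
cv2.imwrite("pics/bc.png",np.hstack(a))
```

```text
side blue 18 px 311.4 139.0 med [0.5319 0.3105 0.2999] min [0.5282 0.299  0.2911] max [0.5414 0.3273 0.3031]
low z [0.142 0.145 0.147] handle ends 768
0.19 190 [0.535 0.312 0.199]
0.24 73 [0.537 0.3   0.267]
scene blue 48 px 471.7 155.8 med [0.5344 0.3154 0.3004] min [0.5234 0.3074 0.2924] max [0.5443 0.3268 0.3124]
low z [0.141 0.143 0.146] handle ends 1263
0.19 292 [0.541 0.316 0.199]
0.24 107 [0.54  0.3   0.271]
```

View pics/bc.png

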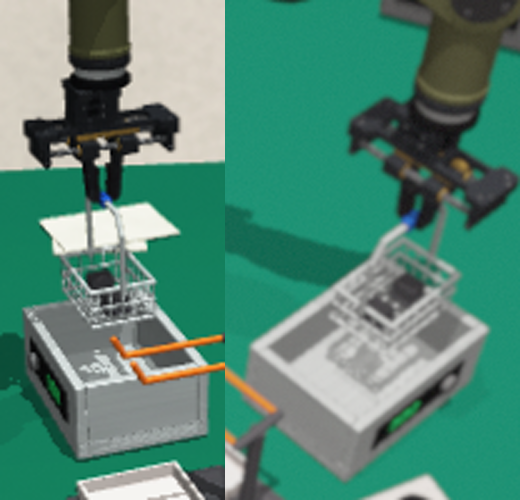

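The crops show the basket lifted level, but the fingertips hold the blue grip only by their ends, because the lift began before the jaw had closed. I'll set it back down and regrip deeper.

Request:
send_rows(rows="0 0 0.08 0;0 0 0.16 0;0 0 0.24 0;0 0 0.3 0;0 0 0.35 0;0 0 0.375 0;0 0 0.385 0;0 0 0.385 0;0 0 0.385 0")

```text
clock: 14.5
tool_pos: [0.5329, 0.3211, 0.18]
eef_rot: [0.604, 0.797, -0.001, 0.001]
contact_force: [-0.7, -3.7, 7.3]
opening: 0.155
finger_force: 35.0
```

Request:
send_rows(rows="0 0 0 0;0 0 0 0;0 0 0 0;0 0 0 0;0 0 0 0", jaw=-0.3)

```text
clock: 14.92
tool_pos: [0.5324, 0.3222, 0.179]
eef_rot: [0.603, 0.798, -0.0, -0.0]
contact_force: [0.2, -0.3, 0.2]
opening: 0.512
finger_force: 0.0
```

```bash
python3 go.py "(.532,.3215,.161,1.845)"
```

```text
t 14.92 tcp [0.5324 0.3222 0.179 ] th 1.847 zdown [-0. -0. -1.] q [-0.35  0.79 -0.5   1.62  0.47  0.85 -0.76] F [ 0.2 -0.3  0.2] open 45.1 ff 0.0
(.532,.3215,.161,1.845) rows: [-0.0017 -0.0018  0.0601] 0.0002 dist 0.018 n 0.4
```

Request:
send_rows(rows="0 0 0.03 0;0 0 0.06 0;0 0 0.06 0;0 0 0.06 0")

```text
clock: 15.25
tool_pos: [0.5319, 0.3215, 0.1601]
eef_rot: [0.603, 0.798, -0.001, -0.0]
contact_force: [-0.0, -0.1, -0.7]
opening: 0.65
finger_force: 0.0
```

Request:
send_rows(rows="0 0 0 0;0 0 0 0;0 0 0 0;0 0 0 0;0 0 0 0;0 0 0 0;0 0 0 0;0 0 0 0;0 0 0 0;0 0 0 0", jaw=1)

```text
clock: 16.08
tool_pos: [0.5326, 0.3221, 0.1614]
eef_rot: [0.603, 0.798, 0.0, 0.0]
contact_force: [0.8, 0.2, -0.1]
opening: 0.155
finger_force: 35.0
```

```bash
python3 go.py
```

```text
t 16.08 tcp [0.5326 0.3221 0.1614] th 1.846 zdown [ 0.  0. -1.] q [-0.35  0.81 -0.49  1.64  0.49  0.81 -0.77] F [ 0.8  0.2 -0.1] open 13.7 ff 35.0
```

Request:
send_rows(rows="0 0 -0.05 0;0 0 -0.12 0;0 0 -0.2 0;0 0 -0.28 0;0 0 -0.36 0;0 0 -0.43 0;0 0 -0.46 0;0 0 -0.46 0;0 0 -0.46 0")

```text
clock: 16.83
tool_pos: [0.5322, 0.3216, 0.2984]
eef_rot: [0.603, 0.798, -0.001, -0.0]
contact_force: [-0.4, -0.4, -2.1]
opening: 0.152
finger_force: 35.0
```

```bash
python3 go.py "(.405,.165,.296,1.851)"
python3 - <<'E'
# scene: refine hook tips & post with fresh data (arm out of the way in side?)
from m import *
x=np.array([.961,.277]);y=np.array([-.277,.961]);o=np.array([.578,.0127])
for n in("scene0","side0","b_scene","b_side"):
    z=np.load(f"pics/{n}_c.npz"); P,im=z["P"],z["im"]; hsv=cv2.cvtColor(im,cv2.COLOR_RGB2HSV)
    g=(hsv[...,0]>4)&(hsv[...,0]<20)&(hsv[...,1]>150)&(P[...,2]>.2)&(P[...,2]<.26)&(abs(P[...,1])<.1)&(P[...,0]>.5)&(P[...,0]<.7)
    q=P[g]; s=(q[:,:2]-o)@np.c_[x,y]; t=s[q[:,2]>.232]; 
    print(n,"x range",np.percentile(s[:,0],[0,1,99,100]).round(3),"tips x",t[:,0].mean().round(3),"tips y",[t[t[:,1]>0,1].mean().round(3),t[t[:,1]<0,1].mean().round(3)],"prong y",[s[(s[:,1]>0)&(s[:,0]<.06),1].mean().round(3),s[(s[:,1]<0)&(s[:,0]<.06),1].mean().round(3)])
E
```

```text
t 16.83 tcp [0.5322 0.3216 0.2984] th 1.846 zdown [-0.001 -0.001 -1.   ] q [-0.32  0.66 -0.56  1.49  0.37  1.1  -0.68] F [-0.4 -0.4 -2.1] open 13.3 ff 35.0
(.405,.165,.296,1.851) rows: [-0.387  -0.55    0.0089] -0.0007 dist 0.202 n 4.8
scene0 x range [-0.045 -0.042  0.087  0.088] tips x -0.04 tips y [np.float64(0.032), np.float64(-0.031)] prong y [np.float64(0.033), np.float64(-0.031)]
side0 x range [-0.05  -0.047  0.087  0.089] tips x -0.044 tips y [np.float64(0.031), np.float64(-0.033)] prong y [np.float64(0.031), np.float64(-0.034)]
b_scene x range [-0.043 -0.042  0.087  0.089] tips x -0.04 tips y [np.float64(0.032), np.float64(-0.032)] prong y [np.float64(0.033), np.float64(-0.031)]
b_side x range [-0.048 -0.047  0.087  0.09 ] tips x -0.045 tips y [np.float64(0.032), np.float64(-0.033)] prong y [np.float64(0.03), np.float64(-0.033)]
```

Request:
send_rows(rows="-0.08 -0.11 0 0;-0.16 -0.22 0 0;-0.24 -0.34 0 0;-0.31 -0.44 0 0;-0.36 -0.51 0 0;-0.385 -0.55 0 0;-0.385 -0.55 0 0;-0.385 -0.55 0 0")

```text
clock: 17.5
tool_pos: [0.4047, 0.1653, 0.2984]
eef_rot: [0.604, 0.797, -0.001, -0.0]
contact_force: [1.1, 0.8, -2.5]
opening: 0.152
finger_force: 35.0
```

```bash
python3 go.py "(.453,-.023,.254,1.851)"
```

```text
t 17.5 tcp [0.4047 0.1653 0.2984] th 1.846 zdown [-0.002 -0.001 -1.   ] q [-0.06  0.41 -0.62  2.    0.32  0.83 -0.59] F [ 1.1  0.8 -2.5] open 13.4 ff 35.0
(.453,-.023,.254,1.851) rows: [-0.6478 -0.0151  0.1483] -0.0009 dist 0.199 n 4.8
```

Request:
send_rows(rows="-0.1 0 0.02 -0.001;-0.22 0 0.05 -0.001;-0.34 -0.01 0.08 -0.001;-0.46 -0.015 0.11 -0.001;-0.56 -0.015 0.13 -0.001;-0.63 -0.015 0.145 -0.001;-0.648 -0.015 0.148 -0.001;-0.648 -0.015 0.148 -0.001;-0.648 -0.015 0.148 -0.001")

```text
clock: 18.25
tool_pos: [0.4543, -0.0205, 0.2547]
eef_rot: [0.6, 0.8, 0.001, -0.0]
contact_force: [0.1, 1.5, -1.3]
opening: 0.155
finger_force: 35.0
```

```bash
python3 go.py "(.5876,.0155,.254,1.851)"
python3 - <<'E'
from h import *
a=snap("side","h_side")[0][100:320,200:420,::-1]; b=snap("scene","h_scene")[0][120:320,290:490,::-1]
cv2.imwrite("pics/hc.png",np.hstack([cv2.resize(i,(400,400),interpolation=2) for i in(a,b)]))
E
```

```text
t 18.25 tcp [ 0.4543 -0.0205  0.2547] th 1.854 zdown [ 0.     0.002 -1.   ] q [ 0.33  0.49 -0.58  2.03  0.39  0.73 -0.21] F [ 0.1  1.5 -1.3] open 13.6 ff 35.0
(.5876,.0155,.254,1.851) rows: [-0.009   0.4601  0.0025] 0.0005 dist 0.138 n 3.3
```

View pics/hc.png

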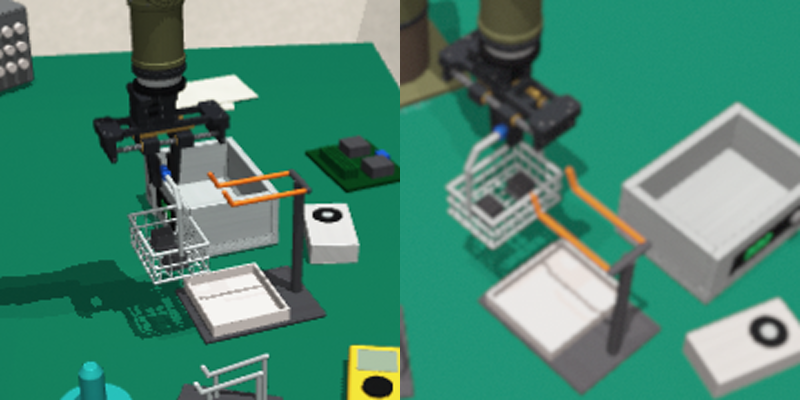

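The crops show the basket hanging level in front of the hook tips (side crop (215,180)), with the bar square to the prongs. I'll slide it in above the prongs.

Request:
send_rows(rows="-0.009 0.06 0 0;-0.009 0.13 0 0;-0.009 0.2 0 0;-0.009 0.27 0 0;-0.009 0.34 0 0;-0.009 0.4 0 0;-0.009 0.44 0 0;-0.009 0.46 0 0;-0.009 0.46 0 0;-0.009 0.46 0 0")

```text
clock: 19.18
tool_pos: [0.5863, 0.0144, 0.2549]
eef_rot: [0.6, 0.8, -0.0, -0.0]
contact_force: [-0.5, -0.5, -2.7]
opening: 0.152
finger_force: 35.0
```

```bash
python3 go.py "(.5876,.0155,.204,1.851)"
python3 - <<'E'
from m import *
for n,box in(("side",(270,120,400,260)),("scene",(320,120,450,280))):
    im,d=snap(n,"i_"+n); P=np.load(f"pics/i_{n}_c.npz")["P"]; Q=stat(n,P,im,(100,120,50),(130,255,255),box,"blue",(.2,.4))
E
```

```text
t 19.18 tcp [0.5863 0.0144 0.2549] th 1.854 zdown [-0.001 -0.    -1.   ] q [ 0.21  0.66 -0.55  1.66  0.41  0.94 -0.2 ] F [-0.5 -0.5 -2.7] open 13.3 ff 35.0
(.5876,.0155,.204,1.851) rows: [0.0022 0.0054 0.1695] 0.0005 dist 0.051 n 1.2
side blue 31 px 337.8 186.1 med [0.5867 0.0034 0.2791] min [ 0.5817 -0.0055  0.2697] max [0.5954 0.0175 0.2844]
scene blue 44 px 377.7 214.9 med [0.5916 0.0032 0.2802] min [ 0.5751 -0.012   0.2693] max [0.6229 0.011  0.3278]
```

Request:
send_rows(rows="0.002 0.004 0.03 0;0.002 0.004 0.07 0;0.002 0.004 0.11 0;0.002 0.004 0.14 0;0.002 0.004 0.16 0;0.002 0.004 0.172 0;0.002 0.004 0.175 0;0.002 0.004 0.175 0")

```text
clock: 19.95
tool_pos: [0.5873, 0.0141, 0.2039]
eef_rot: [0.601, 0.799, -0.001, 0.0]
contact_force: [-5.4, -1.3, 9.9]
opening: 0.151
finger_force: 35.0
```

```bash
python3 go.py "(.5876,.0155,.204,1.851)"
```

```text
t 19.95 tcp [0.5873 0.0141 0.2039] th 1.852 zdown [-0.001 -0.001 -1.   ] q [ 0.19  0.72 -0.51  1.71  0.45  0.84 -0.25] F [-5.4 -1.3  9.9] open 13.3 ff 35.0
(.5876,.0155,.204,1.851) rows: [ 0.0042  0.0024 -0.0004] 0.0002 dist 0.001 n 0.0
```

Request:
send_rows(rows="0 0 -0.003 0;0 0 -0.003 0;0 0 -0.003 0;0 0 -0.003 0;0 0 -0.003 0;0 0 -0.003 0;0 0 -0.003 0", jaw=-0.2)

```text
clock: 20.53
tool_pos: [0.5881, 0.0144, 0.2032]
eef_rot: [0.601, 0.799, -0.0, -0.0]
contact_force: [0.1, -0.2, -0.1]
opening: 0.599
finger_force: 0.0
```

Request:
send_rows(rows="0 0 -0.04 0;0 0 -0.1 0;0 0 -0.18 0;0 0 -0.28 0;0 0 -0.38 0;0 0 -0.47 0;0 0 -0.5 0;0 0 -0.5 0;0 0 -0.5 0;0 0 -0.5 0")

```text
clock: 21.37
tool_pos: [0.587, 0.014, 0.3513]
eef_rot: [0.601, 0.799, -0.001, -0.001]
contact_force: [0.0, 0.1, 0.8]
opening: 0.598
finger_force: 0.0
```

```bash
python3 - <<'E'
from m import *
a=[]
for n,box,c in(("side",(270,150,400,260),(210,130)),("scene",(320,120,450,280),(190,130))):
    im,d=snap(n,"e_"+n); P=np.load(f"pics/e_{n}_c.npz")["P"]; stat(n,P,im,(100,120,50),(130,255,255),box,"grip",(.2,.26))
    bb=(285,290,340,375) if n=="side" else (195,250,250,330); stat(n,P,im,(100,120,50),(130,255,255),bb,"beaker",(.09,.13))
    a.append(cv2.resize(im[c[1]:c[1]+250,c[0]:c[0]+250,::-1],(400,400),interpolation=2))
cv2.imwrite("pics/ec.png",np.hstack(a))
E
python3 go.py
```

```text
side grip 35 px 337.5 202.1 med [0.5862 0.006  0.2284] min [ 0.5798 -0.0041  0.2189] max [0.5953 0.0221 0.2329]
side beaker 407 px 309.4 333.0 med [ 0.4813 -0.399   0.11  ] min [ 0.4546 -0.4265  0.1056] max [ 0.5087 -0.3694  0.1134]
scene grip 54 px 378.7 227.8 med [0.5901 0.012  0.2289] min [ 0.5808 -0.0006  0.2214] max [0.6005 0.0244 0.2328]
scene beaker 363 px 216.9 281.8 med [ 0.4813 -0.3952  0.1102] min [ 0.4535 -0.422   0.1045] max [ 0.509  -0.3691  0.1156]
t 21.47 tcp [0.5872 0.0141 0.3514] th 1.853 zdown [-0.003 -0.001 -1.   ] q [ 0.23  0.57 -0.59  1.51  0.33  1.17 -0.13] F [-0.1 -0.7 -0.1] open 52.4 ff 0.0
```

View pics/ec.png

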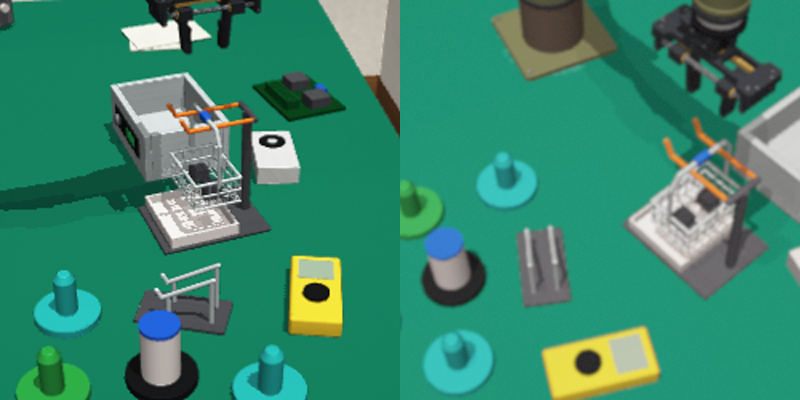

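Both crops show the basket hanging level across both prongs with the grip at (205,117), the beaker inverted on the peg with its rim on the disc at (160,350), and the gripper clear. I'll let things settle, then hand in.

Request:
send_rows(rows="0 0 -0.05 0;0 0 -0.1 0;0 0 -0.1 0;0 0 -0.1 0;0 0 -0.1 0;0 0 -0.1 0;0 0 -0.1 0;0 0 -0.1 0;0 0 -0.1 0;0 0 -0.1 0")

```text
clock: 22.3
tool_pos: [0.588, 0.0144, 0.3831]
eef_rot: [0.601, 0.799, -0.0, -0.0]
contact_force: [-0.6, 0.5, 0.0]
opening: 0.595
finger_force: 0.0
```

```bash
python3 -c "
from plant import finish_job
print(finish_job())"
```

```text
the job is handed in; nothing more can be done
None
```

I handed the job in at about 22 s: the last pictures show the basket hanging level on both prongs and the beaker upside down on the yellow peg, rim down on the black disc. The hand-in returned no verdict.

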